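# Tip a soap bar out of its bed with the press lever

## Robot

A 6-joint arm with a two-finger parallel gripper is mounted at the origin on the work surface. World frame = base frame: x ahead of the robot, y to its left, z up, the work surface at z = 0. Lengths are in m, angles in rad, forces in N, time in s.
With the tool pointing down it reaches from about 0.35 to 0.975 m from the base axis. Payload 7.1 kg.
Tool frame: the origin (TCP) lies where the fingers leave the gripper's body, on its centre line; the fingertips stand 80 mm ahead of it and the grasp point (between the pads) lies 61 mm ahead of it; y points along the fingers, x is the direction in which the jaws open and shut, and the axes are right-handed (so a half turn about y gives the same grasp; the last joint's range is limited). The gripper opens to 88 mm and grips with 3 to 60 N. Pads are 20 mm wide; open, the fingers measure 115 mm over their backs; the gripper's body (75 mm by 178 mm) begins 61 mm behind the grasp point.
Start: joints at [1.294, 0.423, 1.63, -0, 1.089, -0.019], TCP at [0.159, 0.604, 0.303] pointing down, gripper open.
Joint ranges: [-3, 3], [-0.9, 2.11], [0.09, 2.58], [-1.31, 4.45], [0.11, 2.69], [-2.54, 2.54]. Speed limits (rad/s): [2.39, 2.39, 3.01, 3.14, 3.14, 3.14].

## Interface

Orientations are given as a unit quaternion [x, y, z, w].
In Python, from bench import robot gives the robot as it stands.
- The arm moves only by the shell command python3 -m jog 'ROWS' [FORCE]. ROWS is JSON, a list of rows, each a list of 7 numbers: the opening, from 0 (shut) to 1 (fully open), then the shift along the world's x, y, z in mm, then the turn, a rotation vector about the world's x, y, z in degrees. In form: [[grip, tx, ty, tz, ax, ay, az], ...]. A call has 1 to 5 rows; each row is the pose to reach, as a shift and turn from the pose commanded when the call began; what a row does not reach only later rows make up. A row lasts 1/10 s, in which the tool goes at most 50 mm and 8.59 degrees, less where a joint would pass 70% of its speed; a pose out of reach is approached as far as the arm can. A call with a gripper value outside its range is refused whole. The fingers move at their own pace and stop on an object; FORCE is the grip in N (left out, the last holds). Time passes only in rows, so rows that repeat a pose let the fingers close. It gives the time, the measured TCP pose, the force and the opening at its end, in the units of the state.
- robot.read_state(): the state, without advancing time (a new reading comes with each control period).
- robot.grab_frame(name): name is "scene" or "top" or "wrist"; returns the picture (384x512x3 uint8, red, green, blue); there is no depth.
- robot.get_calibration(name): a dict with "fx", "fy", "cx", "cy" (pixels), "rvec" (rotation vector, rad) and "tvec" (3), from world to camera coordinates, as OpenCV has them. Camera axes: x right, y down, z forward; pixel columns grow to the right and rows downward; lengths in m; the calibration is good to about 2 mm. A picture is of the moment at which its call begins: read the wrist's pose just before it. get_calibration takes no time and is no camera call; for the wrist camera it gives the pose at the moment of the call.
- robot.sign_off(): hands the job in, once; it reports no verdict.
Trained networks look in the newest picture that a camera, given by its name, has taken for a name from the list of things; names that differ only in an ending like _2 or _b are one class to them, and where a whole thing is asked for, a point or a joint stands for the part that bears it (a point fixed in the world has none). Each returns a list of dicts, best first, with "score" (0 to 1); they miss things now and then, are a little off and sometimes report something else, mostly with a low value. They report only what shows in the picture. A call takes as long as a camera call. They do not tell look-alikes from the thing itself.
- robot.search_frame(label, camera): "location" ([column, row] in pixels, amid what is visible of it).
- robot.masks_of(label, camera): "mask" (384x512 bool, what is visible of it) and "location" ([column, row] in pixels, amid what is visible of it).
- robot.mark_of(label, camera): "location" ([column, row] in pixels: a listed point, or the origin of a listed thing).
The state is a dict: "t": time; "joints": joint angles; "qvel": joint speeds; "joint_torque": joint torques, N m; "tcp_pos": TCP position; "tcp_rot": TCP orientation; "ft_force": force on the tool from outside, world axes, zero at the start; "moment": the same for the moment, N m; "grip_width": finger opening in m.
Only numpy, scipy, OpenCV 4.12 (cv2) and the standard library are available. Lean on these libraries where they do the work, as an engineer would, in place of code of your own. Each camera call takes 0.05 s, during which the arm holds its last target.

## Task

Press the lever's pad gently down, never with more than about 20 N, until you feel its stop, and keep a steady push of 10 N on it there for a good second, so that its other end tips the soap bar up out of the wooden stand. Then lift the bar well clear of the stand without knocking the lever back down, and set it down, not dropped, flat and shell side up near the middle of the wooden tray. Leave the jar, pot and spoon where they are.

Things in the scene. Friction and masses are not known exactly. Their poses are not given: they have to be found in the camera images.
- stand: Wooden stand fixed to the table. Base 110 (x) x 270 (y) x 12 mm; origin on the table below the pivot, z up. A lever runs along y over a pin along x, 34 mm up: press pad at +y, soap bed at -y (y -116 to -28 mm). Pivot posts 46 mm high at y = 0, x = 19 to 27 mm either side. Only lever and soap rise above 50 mm. No part of stand or lever may be loaded beyond 22 N.
- bed (a point): Point of the stand where the soap's underside is centred at the start: y = -72 mm, z = 34 mm in the stand's frame, level with two rails (x = 14 to 24 mm either side) that carry the soap. Cheeks beside it at x = 24 to 32 mm either side, tops 50 mm above the table; end wall at y = -116 to -110 mm, 42 mm high.
- lever: Steel lever, origin on the pin, axes as the stand's when its blade is level. Pressing the pad turns it about -x: the blade (24 mm wide, y -104 to -35 mm, 6 mm ledge at its inner end) tips up. Starts 0.01 to 0.18 rad below level; stop hidden anywhere 0.22 to 0.38 rad above level: feel for it (it is rigid). Moving the pad takes 3 to 4 N plus 1 N per 9 mm/s; it stays where left.
- pad_top (a point): Centre of the top face of the steel press pad (46 mm along x, 38 mm along y, 10 mm thick), at y = 115, z = 40 mm in the lever's frame. Starts 75 to 94 mm above the table, sinks to 28 to 48 mm at the stop while moving about 10 mm outward (the stand's +y); there its face slopes 0.22 to 0.38 rad. Free room all round.
- soap: Loose cream soap bar with a shell relief on top, 40 (x) x 60 (y) x 24 mm high plus 2 mm relief, about 65 g. Origin at the centre of its underside, z out of the shell side. Starts in the bed, axes as the stand's, 8 mm proud of the cheeks. With the lever at its stop it is tipped as the lever is, its origin 15 to 27 mm higher: grasp across x, fingertips kept above the cheeks (50 mm).
- tray: Shallow square wooden tray fixed to the table, 170 x 170 mm outside, walls 6 mm thick, rim 16 mm high, inner floor 6 mm above the table. Origin at the centre of its underside. Stands to the left or right of the stand. The bar's centre should end within 50 mm of the tray's centre along each side.
- jar: Closed glass jar with a wire clamp lid, 92 mm across, 121 mm high, loose, on the side of the stand opposite the tray; to be left alone. Origin at the centre of its underside.
- pot: Open stainless pot, 170 mm across, 100 mm high, loose, to be left alone. Origin at the centre of its underside.
- spoon: Wooden spoon, 270 mm long, loose, lying beyond the stand; to be left alone. Origin under the middle of its length.
There are look-alikes about, which are no part of the job. Of the things like the soap, leave any that is blue, orange or yellow; of the rest the smaller one is meant.

How it is judged:
By the outcome, as a careful person would: the job done as asked, in the order asked, and still so for the second after the job is handed in, with the robot touching nothing.
It also fails if it takes over 72 s, if anything falls off the work surface, if the arm or the gripper's body presses on something with over 40 N, if the wrist force passes 120 N, or if a joint passes its speed limit or range.

## Working session

There is one attempt and no reset: what is moved stays moved. The work goes in short steps, Python scripts to look and compute and a shell command to move; the robot and the scene stay as the last step left them, time stands still between calls to the robot, and variables do not carry over. Pictures are saved under pics/ and viewed, and the job is handed in when it is done.

```bash
ls; mkdir -p pics
cat > h.py <<'E'
import numpy as np, cv2, json
from scipy.spatial.transform import Rotation as R
from bench import robot
def save(cam,name):
    im=robot.grab_frame(cam); cv2.imwrite(f'pics/{name}.png',cv2.cvtColor(im,cv2.COLOR_RGB2BGR)); return im
def cal(c):
    k=robot.get_calibration(c); K=np.array([[k['fx'],0,k['cx']],[0,k['fy'],k['cy']],[0,0,1]]); Rm=cv2.Rodrigues(np.array(k['rvec'],float))[0]; return K,Rm,np.array(k['tvec'],float).ravel()
def plane(c,px,z,C=None):
    K,Rm,t=C or cal(c); d=Rm.T@np.linalg.solve(K,[px[0],px[1],1.]); o=-Rm.T@t
    return o+d*(z-o[2])/d[2]
def proj(c,P,C=None):
    K,Rm,t=C or cal(c); p=(Rm@np.atleast_2d(P).T).T+t; q=(K@p.T).T; return q[:,:2]/q[:,2:]
E
python3 - <<'E'
from h import *
np.set_printoptions(precision=4,suppress=True)
save('scene','s0');save('top','t0')
for c in ('scene','top'):
    K,Rm,t=cal(c); print(c,K[0,0],'pos',-Rm.T@t)
    for l in ('stand','bed','lever','pad_top','soap','tray','jar','pot','spoon'):
        for d in robot.mark_of(l,c)[:4]: print(c,l,np.round(d['location'],1),round(d['score'],2))
s=robot.read_state();print(s['t'],s['tcp_pos'],s['tcp_rot'],s['ft_force'],s['grip_width'])
E
```

```text
pics
scene 424.9666796511782 pos [ 1.3024 -0.2649  1.048 ]
scene stand [299.2 190.1] 0.91
scene bed [277.9 184.5] 0.9
scene lever [297.2 180.2] 0.87
scene lever [298.3 190. ] 0.74
scene pad_top [336.3 165.7] 0.6
scene soap [232.7 220.4] 0.94
scene soap [270.  151.2] 0.84
scene soap [226.3 179.5] 0.69
scene soap [261.  246.1] 0.56
scene tray [377.  160.1] 0.62
scene jar [179.5 210.5] 0.72
scene pot [129.  167.6] 0.89
scene spoon [300.1 257.2] 0.9
top 353.0838311261357 pos [ 0.3982 -0.0721  1.0219]
top stand [216.5 201.5] 0.77
top bed [241.5 205.2] 0.66
top lever [214.9 202. ] 0.86
top lever [119.3 221.6] 0.52
top pad_top [169.5 186.4] 0.56
top soap [229.1 262.5] 0.96
top soap [294.1 178.3] 0.61
top soap [271.  144.7] 0.6
top soap [239.4 204.8] 0.52
top tray [240.1 207.7] 0.67
top tray [117.9 220.4] 0.57
top tray [397.5 279.8] 0.29
top jar [345.  204.7] 0.75
top jar [396.4 282.3] 0.69
top jar [239.1 206.2] 0.21
top pot [396.2 280.5] 0.87
top spoon [239.7 124.7] 0.67
1.0 [0.1593 0.6043 0.3027] [ 0.5601  0.4316 -0.4316 -0.5601] [ 0.0632 -0.8486  0.1978] 0.08779566437664711
```

View pics/s0.png

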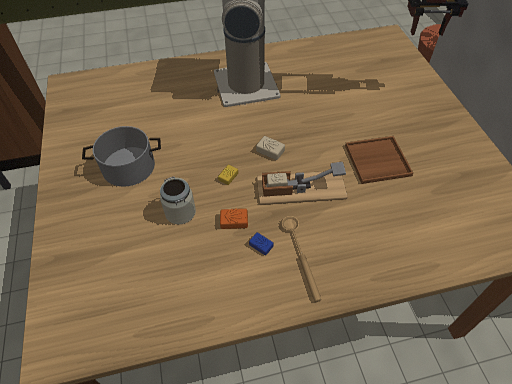

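View pics/t0.png

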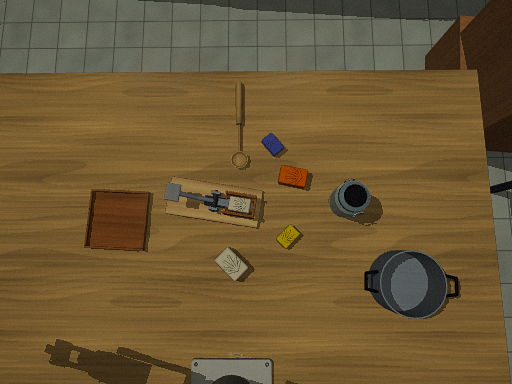

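Run:
```python
import cv2
a=cv2.imread('pics/t0.png'); cv2.imwrite('pics/t0z.png',cv2.resize(a[100:290,80:330],None,fx=3,fy=3,interpolation=cv2.INTER_CUBIC))
a=cv2.imread('pics/s0.png'); cv2.imwrite('pics/s0z.png',cv2.resize(a[110:280,190:440],None,fx=3,fy=3,interpolation=cv2.INTER_CUBIC))
```

```text
(no output)
```

View pics/t0z.png

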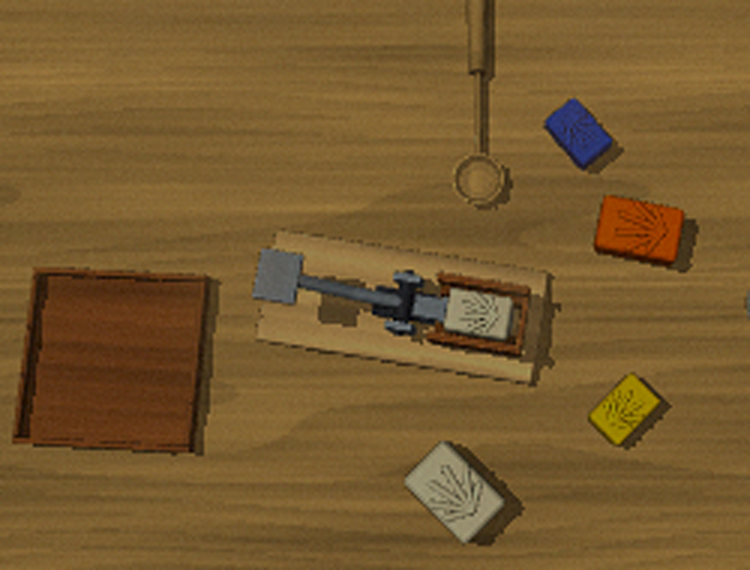

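View pics/s0z.png

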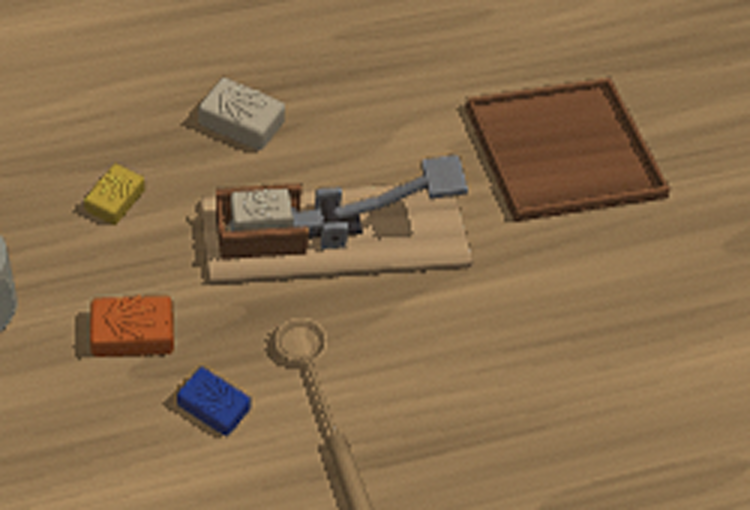

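Top view: stand base with its pad at (172,192) and the cream bar in the bed at (240,205). The larger cream decoy is at (232,264), tray at (119,220), jar at (350,198), spoon bowl at (240,160). Next I'll fit the geometry.

Run:
```python
from h import *
np.set_printoptions(precision=4,suppress=True)
C=cal('top'); Cs=cal('scene')
q=np.array([(278,232),(551,270),(535,383),(257,341)])/3+[80,100]
P=np.array([plane('top',p,.012,C) for p in q]);print('base corners',P)
print('sides',[np.linalg.norm(P[i]-P[(i+1)%4]) for i in range(4)])
ctr=P.mean(0); yv=(P[0]+P[3]-P[1]-P[2])[:2]; print('ctr',ctr,'yaw y-axis',np.degrees(np.arctan2(-yv[0],yv[1])))
qs=np.array([(206,199),(471,197),(472,265),(210,283)])/3+[190,110]
Ps=np.array([plane('scene',p,.012,Cs) for p in qs[2:3]]);print('scene',Ps, plane('scene',qs[3],0,Cs))
q=np.array([(36,267),(208,276),(194,452),(14,441)])/3+[80,100]
T=np.array([plane('top',p,.016,C) for p in q]);print('tray',T,T.mean(0),[np.linalg.norm(T[i]-T[(i+1)%4]) for i in range(4)])
for l,z in (('stand',0),('bed',.034),('pad_top',.085),('soap',.034)):
  for c,CC in (('top',C),('scene',Cs)):
    robot.grab_frame(c)
    for d in robot.mark_of(l,c)[:3]: print(l,c,plane(c,d['location'],z,CC),round(d['score'],2))
q=np.array([(445,288),(515,290),(511,341),(445,336)])/3+[80,100]
S=np.array([plane('top',p,.058,C) for p in q]);print('soap',S.mean(0))
q=np.array([(258,248),(303,253),(298,304),(253,298)])/3+[80,100]
S=np.array([plane('top',p,.085,C) for p in q]);print('pad',S.mean(0))
```

```text
base corners [[ 0.611   0.176   0.012 ]
 [ 0.5727 -0.0904  0.012 ]
 [ 0.4637 -0.0746  0.012 ]
 [ 0.5041  0.1925  0.012 ]]
sides [np.float64(0.2691207675406736), np.float64(0.11014160956728662), np.float64(0.27011322594320253), np.float64(0.10813743743216345)]
ctr [0.5379 0.0509 0.012 ] yaw y-axis -8.407700746327594
scene [[0.6172 0.175  0.012 ]] [ 0.5667 -0.0855  0.    ]
tray [[0.5762 0.4099 0.016 ]
 [0.5669 0.2415 0.016 ]
 [0.3987 0.247  0.016 ]
 [0.409  0.4188 0.016 ]] [0.4877 0.3293 0.016 ] [np.float64(0.16863616717976138), np.float64(0.16827963811584531), np.float64(0.17212499960256863), np.float64(0.16747851883629336)]
stand top [0.5371 0.0428 0.    ] 0.89
stand scene [0.5525 0.0469 0.    ] 0.74
bed top [ 0.5249 -0.0244  0.034 ] 0.77
bed scene [ 0.5293 -0.019   0.034 ] 0.73
bed scene [0.5177 0.3012 0.034 ] 0.22
pad_top top [0.5643 0.1615 0.085 ] 0.95
pad_top scene [0.5377 0.1548 0.085 ] 0.94
soap top [ 0.606  -0.1643  0.034 ] 0.83
soap top [ 0.4303 -0.1611  0.034 ] 0.75
soap top [ 0.3688 -0.001   0.034 ] 0.71
soap scene [ 0.6254 -0.1746  0.034 ] 0.96
soap scene [ 0.399  -0.0107  0.034 ] 0.81
soap scene [ 0.5165 -0.0104  0.034 ] 0.74
soap [ 0.5242 -0.0232  0.058 ]
pad [0.5555 0.1567 0.085 ]
```

```bash
cat >> h.py <<'E'
YAW=np.radians(-8.4); O=np.array([.537,.0495,0])
SX=np.array([np.cos(YAW),np.sin(YAW),0]); SY=np.array([-SX[1],SX[0],0])
def st(x,y,z): return O+SX*x+SY*y+[0,0,z]
def tcp():
    s=robot.read_state(); return s,np.array(s['tcp_pos']),R.from_quat(s['tcp_rot'])
def go(tip,rtarget=None,ahead=.080):
    s,p,r=tcp(); rt=rtarget or r
    print('shift mm',np.round((tip-rt.as_matrix()[:,1]*ahead-p)*1000,1),'turn deg',np.round(np.degrees((rt*r.inv()).as_rotvec()),2))
def want(theta=0,sgn=1):  # tool y = down tilted; tool x = sgn*SX
    y=R.from_rotvec(-SX*theta).apply([0,0,-1]); x=sgn*SX
    return R.from_matrix(np.c_[x,y,np.cross(x,y)])
E
python3 - <<'E'
from h import *
s,p,r=tcp(); print(r.as_matrix().round(3))
a=.09
for sg in (1,-1):
  go(st(0,.112,.13),want(0,sg))
E
```

```text
[[ 0.255  0.    -0.967]
 [ 0.967 -0.     0.255]
 [-0.    -1.    -0.   ]]
shift mm [ 394.  -444.   -92.7] turn deg [  0.    -0.   -83.63]
shift mm [ 394.  -444.   -92.7] turn deg [ 0.    0.   96.37]
```

```bash
python3 -m jog '[[0,32,-36,-4,0,0,-6.5],[0,64,-72,-8,0,0,-13],[0,98,-110,-12,0,0,-20],[0,132,-148,-16,0,0,-27],[0,166,-186,-22,0,0,-34]]' 10; python3 -m jog '[[0,34,-38,-5,0,0,-7],[0,68,-76,-10,0,0,-14],[0,102,-114,-16,0,0,-21],[0,136,-152,-22,0,0,-28],[0,170,-190,-28,0,0,-35]]'; python3 -m jog '[[0,30,-34,-15,0,0,-7],[0,58,-68,-42,0,0,-14.5],[0,58,-68,-42,0,0,-14.6],[0,58,-68,-42,0,0,-14.6]]'
python3 - <<'E'
from h import *
save('scene','s1');save('top','t1');save('wrist','w1')
s,p,r=tcp();print(p,r.as_matrix()[:,1],s['t'],s['grip_width'],s['ft_force'])
go(st(0,.112,.10),want(0))
E
```

```text
t: 2.3
tcp_pos: [0.324, 0.4197, 0.2813]
tcp_rot: [-0.662, -0.248, 0.247, 0.663]
ft_force: [0.3, 0.4, -0.3]
grip_width: 0.0511
t: 2.8
tcp_pos: [0.4899, 0.2342, 0.2539]
tcp_rot: [-0.706, -0.037, 0.036, 0.706]
ft_force: [0.3, 0.9, 0.2]
grip_width: 0.0113
t: 3.2
tcp_pos: [0.5467, 0.1669, 0.2111]
tcp_rot: [0.705, -0.053, 0.051, -0.705]
ft_force: [-0.0, 0.7, 1.0]
grip_width: 0.0002
[0.54627124 0.16884267 0.21255157] [ 7.56576297e-04  4.00962223e-04 -9.99999633e-01] 3.35 0.00034903237392809404 [-0.40692263  0.14182302 -0.43243329]
shift mm [  7.1  -8.5 -32.6] turn deg [-0.02  0.04 -0.14]
```

View pics/w1.png

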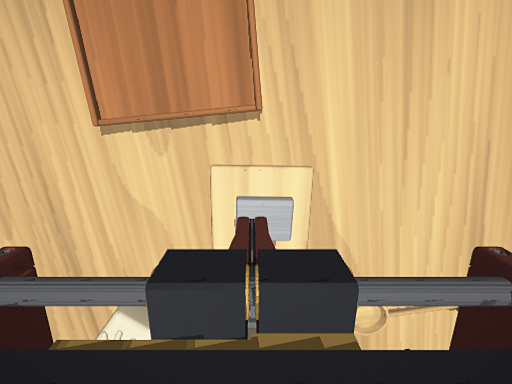

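View pics/t1.png

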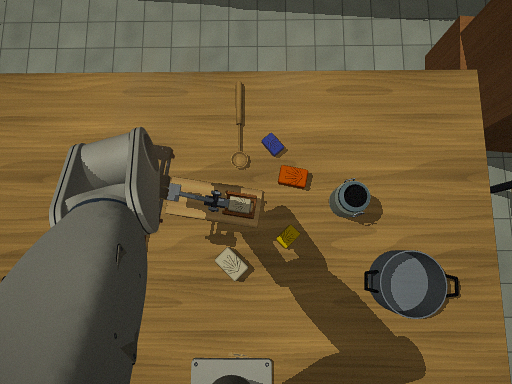

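View pics/s1.png

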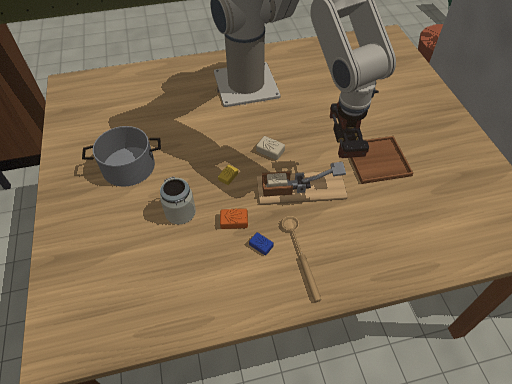

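Wrist view: pad top spans about (236–293, 197–241), between the fingertips (252,220) and the tray. I'll refine the pad centre from this.

Run:
```python
from h import *
C=cal('wrist'); im=save('wrist','w2')
z=cv2.cvtColor(im[150:270,190:330],cv2.COLOR_RGB2BGR); cv2.imwrite('pics/w2z.png',cv2.resize(z,None,fx=5,fy=5,interpolation=cv2.INTER_CUBIC))
for d in robot.mark_of('pad_top','wrist')[:2]: print(d['location'],d['score'],[(zz,plane('wrist',d['location'],zz,C).round(4)) for zz in (.075,.085,.095)])
for px in [(236,197),(293,197),(291,241)]: print(plane('wrist',px,.085,C))
print(proj('wrist',[st(0,.112,.085),st(-.055,.135,.012),st(.055,.135,.012)],C), -C[1].T@C[2])
```

```text
[262.8, 221.5] 0.57 [(0.075, array([0.5537, 0.1514, 0.075 ])), (0.085, array([0.5539, 0.1555, 0.085 ])), (0.095, array([0.554 , 0.1596, 0.095 ]))]
[0.53542255 0.17947352 0.085     ]
[0.58057805 0.17288812 0.085     ]
[0.57491771 0.13472506 0.085     ]
[[261.42857553 216.18982464]
 [206.92873395 170.56447186]
 [311.49345639 170.75695633]] [0.5568395  0.24094442 0.29373589]
```

View pics/w2z.png

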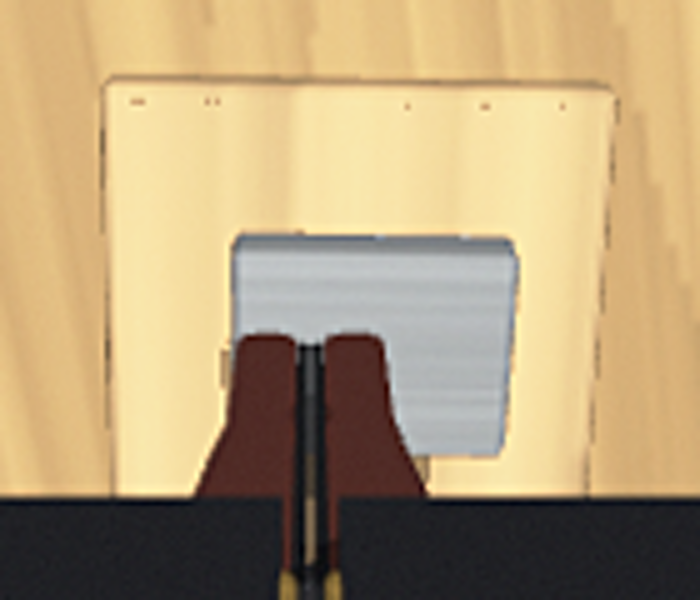

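```bash
sed -i 's/O=np.array(.*/O=np.array([.5385,.0515,0])/' h.py; python3 -m jog '[[0,3,-4,-8,0,0,0],[0,6,-8,-18,0,0,0],[0,9,-12,-28,0,0,0],[0,9,-12,-31,0,0,0],[0,9,-12,-31,0,0,0]]' 30; python3 -m jog '[[0,0,0,0,0,0,0],[0,0,0,0,0,0,0]]'
python3 - <<'E'
from h import *
s,p,r=tcp();print(p,s['ft_force'],s['t'])
E
```

```text
t: 3.95
tcp_pos: [0.5552, 0.1555, 0.1797]
tcp_rot: [0.705, -0.052, 0.051, -0.705]
ft_force: [0.6, 0.3, 0.5]
grip_width: 0.0006
t: 4.15
tcp_pos: [0.5558, 0.1559, 0.1811]
tcp_rot: [-0.705, 0.051, -0.052, 0.705]
ft_force: [0.4, 0.1, -0.2]
grip_width: 0.0001
[0.55575271 0.15592908 0.18106877] [ 0.4019984   0.07613622 -0.23504925] 4.15
```

```bash
for i in 1; do python3 -m jog '[[0,0,0,-1,0,0,0],[0,0,0,-2,0,0,0],[0,0,0,-3,0,0,0],[0,0,0,-4,0,0,0],[0,0,0,-5,0,0,0]]'; python3 -m jog '[[0,0,0,-1,0,0,0],[0,0,0,-2,0,0,0],[0,0,0,-3,0,0,0],[0,0,0,-4,0,0,0],[0,0,0,-5,0,0,0]]'; done
```

```text
t: 4.65
tcp_pos: [0.5556, 0.1558, 0.1758]
tcp_rot: [-0.705, 0.052, -0.052, 0.705]
ft_force: [-0.2, 1.0, -0.2]
grip_width: 0.0007
t: 5.15
tcp_pos: [0.5556, 0.1558, 0.1708]
tcp_rot: [0.705, -0.052, 0.052, -0.705]
ft_force: [0.4, -0.1, 0.2]
grip_width: 0.0005
```

```bash
python3 -m jog '[[0,0,0,-1,0,0,0],[0,0,0,-2,0,0,0],[0,0,0,-3,0,0,0],[0,0,0,-4,0,0,0],[0,0,0,-5,0,0,0]]'
```

```text
t: 5.65
tcp_pos: [0.556, 0.1562, 0.1661]
tcp_rot: [-0.705, 0.051, -0.052, 0.705]
ft_force: [0.8, 3.0, 3.9]
grip_width: 0.0006
```

```bash
python3 -m jog '[[0,0.1,0.5,-1,0,0,0],[0,0.1,0.9,-2,0,0,0],[0,0.2,1.4,-3,0,0,0],[0,0.3,1.8,-4,0,0,0],[0,0.3,2.2,-5,0,0,0]]'; python3 -m jog '[[0,0.1,0.4,-1,0,0,0],[0,0.1,0.8,-2,0,0,0],[0,0.2,1.2,-3,0,0,0],[0,0.2,1.5,-4,0,0,0],[0,0.3,1.9,-5,0,0,0]]'; python3 -m jog '[[0,0.1,0.4,-1,0,0,0],[0,0.1,0.7,-2,0,0,0],[0,0.1,1,-3,0,0,0],[0,0.2,1.3,-4,0,0,0],[0,0.2,1.6,-5,0,0,0]]'
```

```text
t: 6.15
tcp_pos: [0.5562, 0.1581, 0.1608]
tcp_rot: [-0.705, 0.051, -0.052, 0.705]
ft_force: [1.1, 2.5, 2.9]
grip_width: 0.0009
t: 6.65
tcp_pos: [0.5563, 0.1599, 0.1558]
tcp_rot: [0.705, -0.052, 0.052, -0.705]
ft_force: [2.2, 1.7, 3.0]
grip_width: 0.0005
t: 7.15
tcp_pos: [0.5565, 0.1616, 0.1509]
tcp_rot: [-0.705, 0.051, -0.052, 0.705]
ft_force: [1.9, 1.3, 4.2]
grip_width: 0.0003
```

```bash
python3 -m jog '[[0,0,0.3,-1,0,0,0],[0,0.1,0.6,-2,0,0,0],[0,0.1,0.9,-3,0,0,0],[0,0.2,1.2,-4,0,0,0],[0,0.2,1.4,-5,0,0,0]]'; python3 -m jog '[[0,0,0.3,-1,0,0,0],[0,0.1,0.5,-2,0,0,0],[0,0.1,0.7,-3,0,0,0],[0,0.1,0.9,-4,0,0,0],[0,0.2,1.1,-5,0,0,0]]'; python3 -m jog '[[0,0,0.2,-1,0,0,0],[0,0.1,0.4,-2,0,0,0],[0,0.1,0.6,-3,0,0,0],[0,0.1,0.8,-4,0,0,0],[0,0.1,0.9,-5,0,0,0]]'
```

```text
t: 7.65
tcp_pos: [0.5567, 0.1631, 0.1458]
tcp_rot: [-0.705, 0.052, -0.052, 0.705]
ft_force: [3.5, 2.4, 5.0]
grip_width: 0.0007
t: 8.15
tcp_pos: [0.5568, 0.1642, 0.1408]
tcp_rot: [-0.705, 0.052, -0.052, 0.705]
ft_force: [2.8, 3.6, 5.4]
grip_width: 0.0005
t: 8.65
tcp_pos: [0.5568, 0.165, 0.1357]
tcp_rot: [-0.705, 0.052, -0.052, 0.705]
ft_force: [2.3, 4.2, 4.9]
grip_width: 0.0004
```

```bash
cat > chk.py <<'E'
from bench import robot; import sys
s=robot.read_state(); print(s['t'],[round(float(x),2) for x in s['ft_force']],round(float(s['tcp_pos'][2])*1e3,2)); sys.exit(1 if s['ft_force'][2]>7.5 else 0)
E
c(){ python3 chk.py; }
python3 -m jog '[[0,0,0,-0.3,0,0,0],[0,0,0.1,-0.6,0,0,0]]' >/dev/null && c && python3 -m jog '[[0,0,0,-0.3,0,0,0],[0,0,0.1,-0.6,0,0,0]]' >/dev/null && c && python3 -m jog '[[0,0,0,-0.3,0,0,0],[0,0,0.1,-0.6,0,0,0]]' >/dev/null && c && python3 -m jog '[[0,0,0,-0.3,0,0,0],[0,0,0.1,-0.6,0,0,0]]' >/dev/null && c && python3 -m jog '[[0,0,0,-0.3,0,0,0],[0,0,0.1,-0.6,0,0,0]]' >/dev/null && c && python3 -m jog '[[0,0,0,-0.3,0,0,0],[0,0,0.1,-0.6,0,0,0]]' >/dev/null && c && python3 -m jog '[[0,0,0,-0.3,0,0,0],[0,0,0.1,-0.6,0,0,0]]' >/dev/null && c && python3 -m jog '[[0,0,0,-0.3,0,0,0],[0,0,0.1,-0.6,0,0,0]]' >/dev/null && c
```

```text
8.85 [1.76, 3.43, 3.81] 134.97
9.05 [2.31, 2.47, 2.67] 134.43
9.25 [2.16, 1.87, 3.08] 133.91
9.45 [0.93, 2.15, 2.69] 133.31
9.65 [1.33, 0.6, 3.7] 132.74
9.85 [0.25, 1.46, 3.09] 132.17
10.05 [-0.38, 1.7, 3.48] 131.55
10.25 [-0.51, 1.53, 2.88] 130.96
```

```bash
c(){ python3 chk.py; }
python3 -m jog '[[0,0,0,-0.3,0,0,0],[0,0,0.1,-0.6,0,0,0]]' >/dev/null && c && python3 -m jog '[[0,0,0,-0.3,0,0,0],[0,0,0.1,-0.6,0,0,0]]' >/dev/null && c && python3 -m jog '[[0,0,0,-0.3,0,0,0],[0,0,0.1,-0.6,0,0,0]]' >/dev/null && c && python3 -m jog '[[0,0,0,-0.3,0,0,0],[0,0,0.1,-0.6,0,0,0]]' >/dev/null && c && python3 -m jog '[[0,0,0,-0.3,0,0,0],[0,0,0.1,-0.6,0,0,0]]' >/dev/null && c && python3 -m jog '[[0,0,0,-0.3,0,0,0],[0,0,0.1,-0.6,0,0,0]]' >/dev/null && c && python3 -m jog '[[0,0,0,-0.3,0,0,0],[0,0,0.1,-0.6,0,0,0]]' >/dev/null && c && python3 -m jog '[[0,0,0,-0.3,0,0,0],[0,0,0.1,-0.6,0,0,0]]' >/dev/null && c && python3 -m jog '[[0,0,0,-0.3,0,0,0],[0,0,0,-0.6,0,0,0]]' >/dev/null && c && python3 -m jog '[[0,0,0,-0.3,0,0,0],[0,0,0,-0.6,0,0,0]]' >/dev/null && c && python3 -m jog '[[0,0,0,-0.3,0,0,0],[0,0,0,-0.6,0,0,0]]' >/dev/null && c && python3 -m jog '[[0,0,0,-0.3,0,0,0],[0,0,0,-0.6,0,0,0]]' >/dev/null && c
```

```text
10.45 [-0.48, 0.68, 2.39] 130.38
10.65 [-0.36, 0.78, 3.09] 129.77
10.85 [-0.54, 0.53, 2.65] 129.19
11.05 [-0.06, -0.21, 2.74] 128.6
11.25 [-0.68, 0.64, 2.54] 127.99
11.45 [-0.07, 0.27, 3.11] 127.4
11.65 [-0.06, -0.65, 2.45] 126.82
11.85 [-0.19, -0.83, 3.03] 126.22
12.05 [-0.61, -1.29, 8.45] 125.96
```

```bash
python3 -m jog '[[0,0,0,0,0,0,0],[0,0,0,0,0,0,0]]'>/dev/null; python3 chk.py
```

```text
12.25 [-1.39, -1.26, 6.07] 126.02
```

```bash
python3 -m jog '[[0,0,0,-0.1,0,0,0],[0,0,0,-0.2,0,0,0],[0,0,0,-0.2,0,0,0]]'>/dev/null; python3 chk.py;  python3 -m jog '[[0,0,0,0,0,0,0]]'>/dev/null; python3 chk.py
```

```text
12.55 [-2.16, -1.5, 7.93] 125.96
12.65 [-1.15, -1.12, 8.96] 125.94
```

```bash
python3 -m jog '[[0,0,0,-0.1,0,0,0],[0,0,0,-0.1,0,0,0]]'>/dev/null; python3 chk.py;  python3 -m jog '[[0,0,0,-0.02,0,0,0]]'>/dev/null; python3 chk.py; python3 -m jog '[[0,0,0,0,0,0,0]]'>/dev/null; python3 chk.py; python3 -m jog '[[0,0,0,0,0,0,0]]'>/dev/null; python3 chk.py
```

```text
12.85 [-1.48, -1.23, 8.81] 125.93
12.95 [-2.59, -1.12, 8.78] 125.89
13.05 [-2.79, -2.08, 9.12] 125.92
13.15 [-0.8, -2.29, 8.87] 125.9
```

```bash
python3 -m jog '[[0,0,0,-0.1,0,0,0]]'>/dev/null; python3 chk.py;  python3 -m jog '[[0,0,0,0,0,0,0]]'>/dev/null; python3 chk.py; python3 -m jog '[[0,0,0,0,0,0,0]]'>/dev/null; python3 chk.py; python3 -m jog '[[0,0,0,0,0,0,0]]'>/dev/null; python3 chk.py; python3 -m jog '[[0,0,0,0,0,0,0]]'>/dev/null; python3 chk.py
```

```text
13.25 [-2.62, -1.79, 10.46] 125.86
13.35 [-2.23, -1.55, 9.64] 125.89
13.45 [-2.53, -1.26, 8.48] 125.89
13.55 [-2.17, -1.12, 9.75] 125.88
13.65 [-2.02, -1.15, 9.0] 125.88
```

```bash
python3 -m jog '[[0,0,0,-0.05,0,0,0]]'>/dev/null; python3 chk.py;  python3 -m jog '[[0,0,0,0,0,0,0],[0,0,0,0,0,0,0]]'>/dev/null; python3 chk.py; python3 -m jog '[[0,0,0,0,0,0,0],[0,0,0,0,0,0,0],[0,0,0,0,0,0,0]]'>/dev/null; python3 chk.py; python3 -m jog '[[0,0,0,0,0,0,0],[0,0,0,0,0,0,0],[0,0,0,0,0,0,0]]'>/dev/null; python3 chk.py; python3 -m jog '[[0,0,0,0,0,0,0],[0,0,0,0,0,0,0],[0,0,0,0,0,0,0]]'>/dev/null; python3 chk.py;python3 -m jog '[[0,0,0,0,0,0,0],[0,0,0,0,0,0,0],[0,0,0,0,0,0,0]]'>/dev/null; python3 chk.py
python3 - <<'E'
from h import *
save('scene','s3');save('top','t3')
E
```

```text
13.75 [-2.46, -1.24, 10.94] 125.89
13.95 [-2.24, -1.97, 9.75] 125.86
14.25 [-2.46, -1.58, 10.18] 125.88
14.55 [-2.28, -2.68, 9.51] 125.9
14.85 [-2.52, -2.18, 10.14] 125.87
15.15 [-2.71, -1.9, 9.68] 125.87
```

View pics/s3.png

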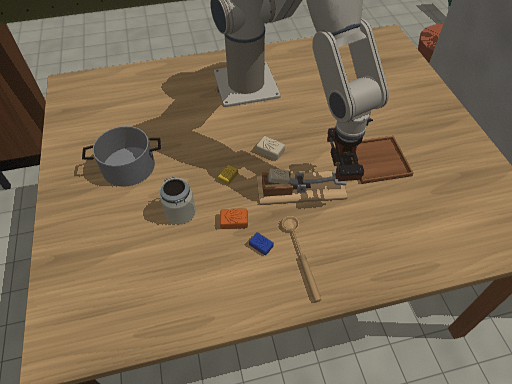

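View pics/t3.png

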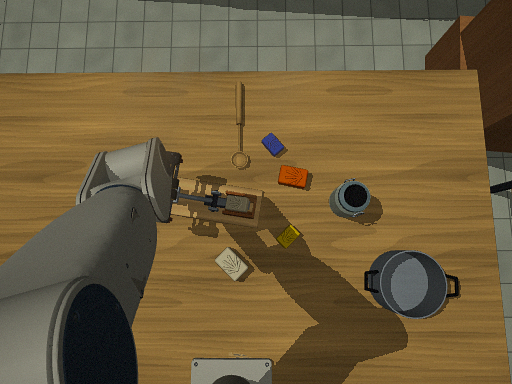

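Held about 10 N for 1.4 s; the pose stayed fixed, which gives a lever angle of about 0.27 rad, inside the allowed range. The bar is tipped up at (238,203) in the top view. Now I'll lift straight off.

```bash
python3 -m jog '[[0,0,0,-0,0,0,0],[0,0,0,1,0,0,0],[0,0,0,4,0,0,0],[0,0,0,12,0,0,0],[0,0,0,30,0,0,0]]'; python3 -m jog '[[0,0,0,40,0,0,0],[0,0,0,85,0,0,0],[0.75,0,-25,110,0,0,0],[0.75,0,-50,110,0,0,0],[0.75,0,-50,110,0,0,0]]'
python3 - <<'E'
from h import *
C=cal('wrist');im=save('wrist','w4');save('top','t4');save('scene','s4')
s,p,r=tcp();print(p,s['t'])
th=.27
def sp(x,y,z): # lever frame -> world
    v=R.from_rotvec([-th,0,0]).apply([x,y,z]); return st(v[0],v[1],v[2]+.034)
for c in ('top','scene','wrist'):
    im=cv2.imread({'top':'pics/t4.png','scene':'pics/s4.png','wrist':'pics/w4.png'}[c])
    if c!='wrist': im=cv2.resize(im,None,fx=4,fy=4,interpolation=cv2.INTER_CUBIC)
    k=1 if c=='wrist' else 4
    Cc=C if c=='wrist' else cal(c)
    pts=[sp(x,-.072+y,.024) for x,y in ((-.02,-.03),(.02,-.03),(.02,.03),(-.02,.03))]
    q=proj(c,pts,Cc)*k+(k-1)/2
    cv2.polylines(im,[q.astype(np.int32)],True,(0,0,255),1)
    q2=proj(c,[sp(x,y,.04) for x,y in ((-.023,.096),(.023,.096),(.023,.134),(-.023,.134))],Cc)*k+(k-1)/2
    cv2.polylines(im,[q2.astype(np.int32)],True,(0,255,0),1)
    m=q.mean(0).astype(int)
    if c!='wrist': im=im[max(0,m[1]-220):m[1]+220,max(0,m[0]-380):m[0]+380]
    cv2.imwrite(f'pics/{c}4o.png',im)
E
```

```text
t: 15.75
tcp_pos: [0.556, 0.1663, 0.1545]
tcp_rot: [0.706, -0.053, 0.051, -0.705]
ft_force: [-0.4, -0.4, 0.5]
grip_width: 0.0001
t: 16.25
tcp_pos: [0.5571, 0.1148, 0.2667]
tcp_rot: [-0.705, 0.052, -0.053, 0.705]
ft_force: [-0.3, -0.2, 0.0]
grip_width: 0.0212
[0.55669331 0.11682926 0.26499855] 16.4
```

View pics/top4o.png

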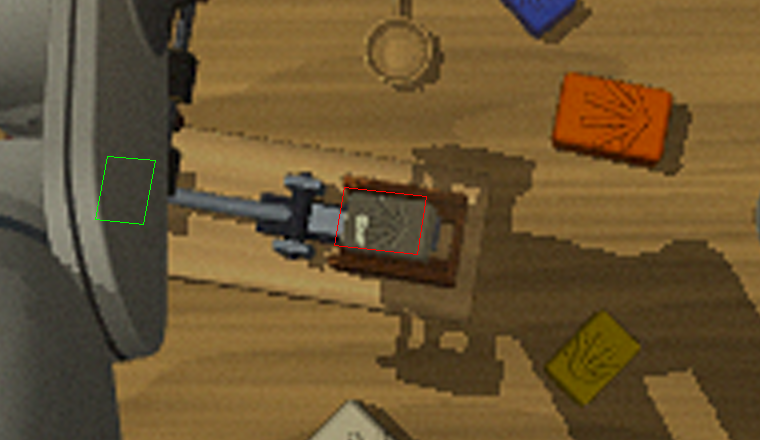

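View pics/scene4o.png

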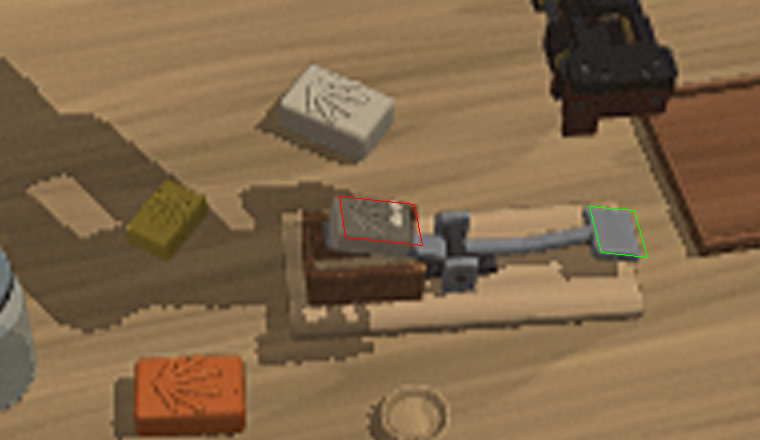

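View pics/wrist4o.png

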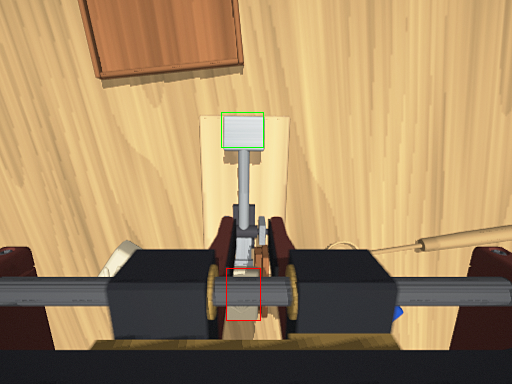

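The bar's tipped face matches the prediction to about 2 mm: top crop (338–435, 190–258), scene crop (330–420, 197–255). The pad is still down. Working out the grasp approach.

Run:
```python
from h import *
th=.27
def sp(x,y,z):
    v=R.from_rotvec([-th,0,0]).apply([x,y,z]); return st(v[0],v[1],v[2]+.034)
for h in (.056,.006):
    t=sp(-.001,-.073,h); print(t); go(t,want(th))
s,p,r=tcp();print(p,r.as_rotvec())
```

```text
[ 0.52941505 -0.00317772  0.10744257]
shift mm [-24.2 -98.9 -80.5] turn deg [-15.32   2.23   0.  ]
[ 0.52746681 -0.01637122  0.05925402]
shift mm [ -26.1 -112.1 -128.6] turn deg [-15.32   2.23   0.  ]
[0.55669331 0.11682926 0.26499855] [-1.56754781  0.11550806 -0.11463854]
```

```bash
python3 -m jog '[[0.75,-8,-33,-20,-5,0.7,0],[0.75,-16,-66,-45,-10,1.5,0],[0.75,-24,-99,-72,-15.3,2.2,0],[0.75,-24,-99,-80,-15.3,2.2,0],[0.75,-24,-99,-80,-15.3,2.2,0]]' 8
python3 - <<'E'
from h import *
th=.27
def sp(x,y,z):
    v=R.from_rotvec([-th,0,0]).apply([x,y,z]); return st(v[0],v[1],v[2]+.034)
save('scene','s5');save('wrist','w5')
a=cv2.imread('pics/s5.png'); cv2.imwrite('pics/s5z.png',cv2.resize(a[110:230,210:370],None,fx=4.5,fy=4.5,interpolation=cv2.INTER_CUBIC))
go(sp(-.001,-.073,.005),want(th))
s,p,r=tcp();print(s['t'],p,s['grip_width'],s['ft_force'])
E
```

```text
t: 16.9
tcp_pos: [0.5322, 0.0184, 0.1834]
tcp_rot: [0.793, -0.059, 0.043, -0.604]
ft_force: [0.6, 0.1, 0.5]
grip_width: 0.0656
shift mm [ -3.2 -14.2 -50.1] turn deg [-0.09  0.1  -0.07]
17.0 [0.53370015 0.01866501 0.18545679] 0.06596698531642757 [-0.05424201 -0.48767232  0.47022341]
```

View pics/s5z.png

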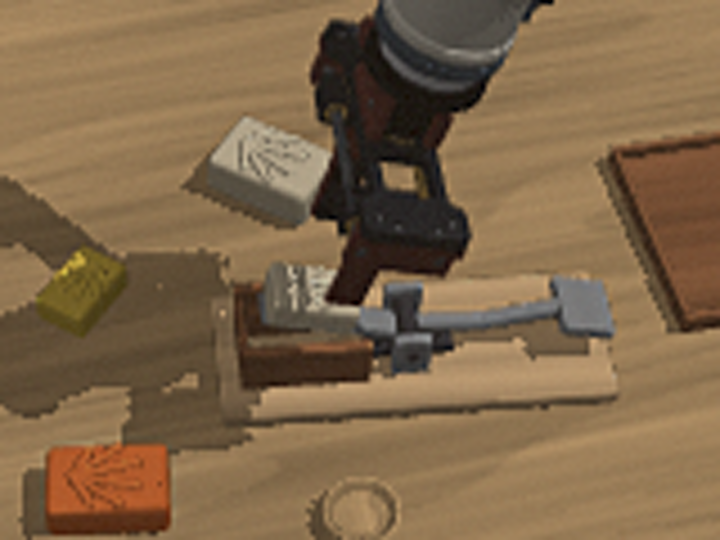

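View pics/w5.png

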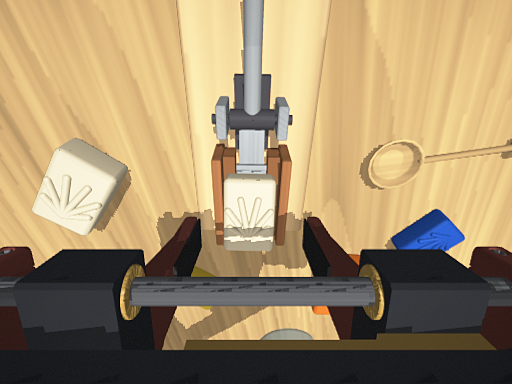

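Wrist view: bar face at about (223–277, 178–250), centred between the fingertips (200 and 305). I'll check its position along y.

Run:
```python
from h import *
th=.27
def sp(x,y,z):
    v=R.from_rotvec([-th,0,0]).apply([x,y,z]); return st(v[0],v[1],v[2]+.034)
C=cal('wrist');im=save('wrist','w6'); im=cv2.cvtColor(im,cv2.COLOR_RGB2BGR)
pts=[sp(x,-.072+y,.024) for x,y in ((-.02,-.03),(.02,-.03),(.02,.03),(-.02,.03))]
q=proj('wrist',pts,C);print(q.round(1))
s,p,r=tcp(); tip=p+r.as_matrix()[:,1]*.08
print(proj('wrist',[tip+r.as_matrix()[:,0]*.033,tip-r.as_matrix()[:,0]*.033],C))
cv2.polylines(im,[q.astype(np.int32)],True,(0,0,255),1)
cv2.imwrite('pics/w6o.png',cv2.resize(im[130:300,170:340],None,fx=3.5,fy=3.5))
```

```text
[[225.7 249.8]
 [276.5 249.8]
 [278.6 175.2]
 [223.6 175.2]]
[[303.55406098 233.00199825]
 [200.34946906 232.98591307]]
```

View pics/w6o.png

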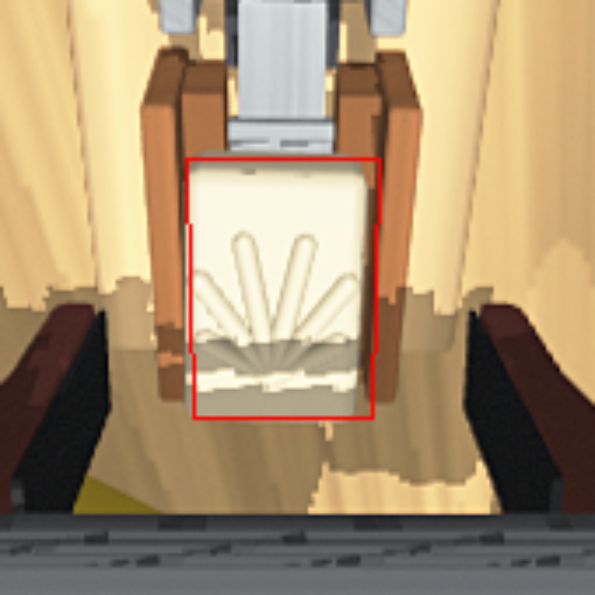

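```bash
python3 -m jog '[[0.75,-1.5,-5,-16,0,0,0],[0.75,-3,-9,-32,0,0,0],[0.75,-4,-12,-43,0,0,0],[0.75,-4.2,-14,-50,0,0,0],[0.75,-4.2,-14,-50,0,0,0]]' 8
python3 - <<'E'
from h import *
s,p,r=tcp();print(s['t'],p,(p+r.as_matrix()[:,1]*.08),s['ft_force'])
E
python3 -m jog '[[0.6,0,0,0,0,0,0],[0.55,0,0,0,0,0,0],[0.5,0,0,0,0,0,0],[0.4,0,0,0,0,0,0],[0.4,0,0,0,0,0,0]]' 6
```

```text
t: 17.55
tcp_pos: [0.5287, 0.0036, 0.1349]
tcp_rot: [0.794, -0.058, 0.044, -0.604]
ft_force: [-0.4, 0.8, -0.4]
grip_width: 0.066
17.55 [0.52869654 0.00357498 0.13487332] [ 0.52561961 -0.0175216   0.05776647] [-0.40555702  0.75475895 -0.36387635]
t: 18.05
tcp_pos: [0.5289, 0.0036, 0.1356]
tcp_rot: [0.794, -0.058, 0.045, -0.604]
ft_force: [-0.7, -0.5, 2.9]
grip_width: 0.0403
```

```bash
python3 -m jog '[[0.3,0,0,0,0,0,0],[0.3,0,0,0,0,0,0]]' 10;  python3 -m jog '[[0.3,0,0,1,0,0,0],[0.3,0,0,3,0,0,0],[0.3,0,0,7,0,0,0],[0.3,0,0,13,0,0,0],[0.3,0,0,21,0,0,0]]'; python3 -m jog '[[0.3,0,0,15,0,0,0],[0.3,0,0,35,0,0,0],[0.3,0,0,60,0,0,0],[0.3,0,0,80,0,0,0],[0.3,0,0,80,0,0,0]]'
python3 - <<'E'
from h import *
save('scene','s7');save('wrist','w7')
a=cv2.imread('pics/s7.png'); cv2.imwrite('pics/s7z.png',cv2.resize(a[100:250,210:420],None,fx=3.5,fy=3.5,interpolation=cv2.INTER_CUBIC))
s,p,r=tcp();print(s['t'],p,s['ft_force'])
Tc=np.array([.4877,.3293,0])
# tray yaw
for yaw in (-8.4,-4.5,-3.5): print(yaw)
E
```

```text
t: 18.25
tcp_pos: [0.5289, 0.0036, 0.1355]
tcp_rot: [0.794, -0.058, 0.045, -0.604]
ft_force: [0.2, 1.5, 5.7]
grip_width: 0.0401
t: 18.75
tcp_pos: [0.5286, 0.0035, 0.1565]
tcp_rot: [0.794, -0.058, 0.044, -0.604]
ft_force: [0.8, -0.3, -1.3]
grip_width: 0.0398
t: 19.25
tcp_pos: [0.5302, 0.0037, 0.2397]
tcp_rot: [0.793, -0.056, 0.047, -0.604]
ft_force: [-0.5, -0.6, -0.1]
grip_width: 0.04
19.35 [0.52875431 0.00358827 0.23682179] [ 0.08154339 -0.51191659 -0.78705197]
-8.4
-4.5
-3.5
```

View pics/s7z.png

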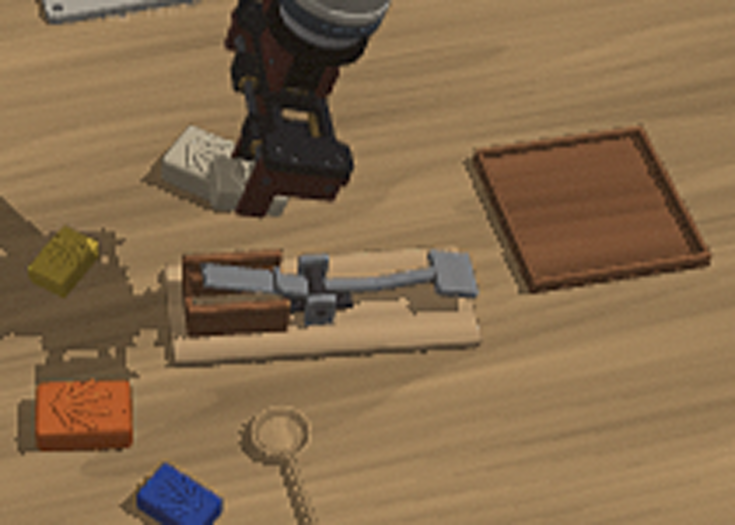

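View pics/w7.png

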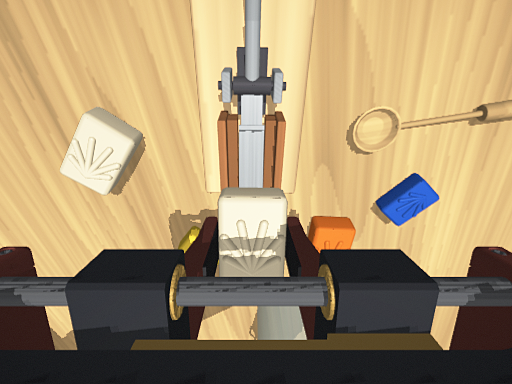

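The bar is held, clear of the stand, and the lever is still tipped up. Next is transport to the tray, levelling the bar on the way.

Run:
```python
from h import *
Tc=np.array([.4877,.3293,.09])
go(Tc,want(0)); 
s,p,r=tcp(); print(p)
```

```text
shift mm [-41.1 325.7 -66.8] turn deg [ 1.528e+01 -2.120e+00 -1.000e-02]
[0.52875431 0.00358827 0.23682179]
```

```bash
python3 -m jog '[[0.3,-2,15,0,1,-0.1,0],[0.3,-7,50,0,3.5,-0.5,0],[0.3,-12,88,0,6,-0.9,0],[0.3,-17,128,0,9,-1.3,0],[0.3,-21,168,0,11.5,-1.6,0]]'; python3 -m jog '[[0.3,-5,40,-5,1.2,-0.1,0],[0.3,-10,80,-15,2.5,-0.3,0],[0.3,-15,115,-30,3.4,-0.5,0],[0.3,-18,143,-45,3.7,-0.5,0],[0.3,-20,157,-60,3.8,-0.5,0]]';python3 -m jog '[[0.3,0,0,-3,0,0,0],[0.3,0,0,-6,0,0,0],[0.3,0,0,-6,0,0,0]]'
python3 - <<'E'
from h import *
C=cal('wrist');save('wrist','w8');save('scene','s8')
a=cv2.imread('pics/s8.png'); cv2.imwrite('pics/s8z.png',cv2.resize(a[70:240,290:470],None,fx=3.5,fy=3.5,interpolation=cv2.INTER_CUBIC))
s,p,r=tcp();print(s['t'],p,s['ft_force'],s['grip_width'],r.as_matrix()[:,1])
go(np.array([.4877,.3293,.0132]),want(0))
E
```

```text
t: 19.85
tcp_pos: [0.5064, 0.1735, 0.235]
tcp_rot: [0.728, -0.055, 0.049, -0.682]
ft_force: [0.5, -0.6, -0.2]
grip_width: 0.0404
t: 20.35
tcp_pos: [0.4864, 0.3309, 0.1744]
tcp_rot: [0.705, -0.052, 0.05, -0.705]
ft_force: [0.5, -0.1, -0.1]
grip_width: 0.0401
t: 20.65
tcp_pos: [0.4877, 0.3274, 0.1699]
tcp_rot: [0.706, -0.053, 0.051, -0.705]
ft_force: [-0.5, -0.5, -0.5]
grip_width: 0.0401
20.75 [0.48815939 0.3275773  0.17065819] [-0.03190942  0.34415945 -0.49261287] 0.04029651545040439 [-1.39642231e-03  1.42803724e-04 -9.99999015e-01]
shift mm [ -0.5   1.7 -77.5] turn deg [-0.01 -0.08  0.04]
```

View pics/s8z.png

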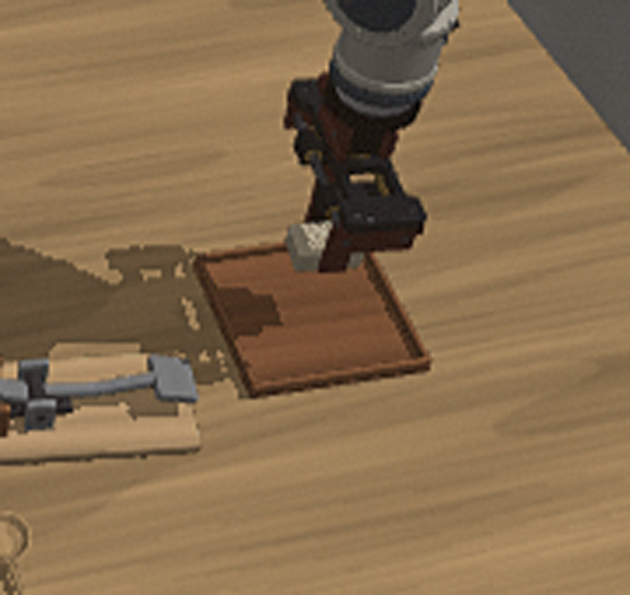

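View pics/w8.png

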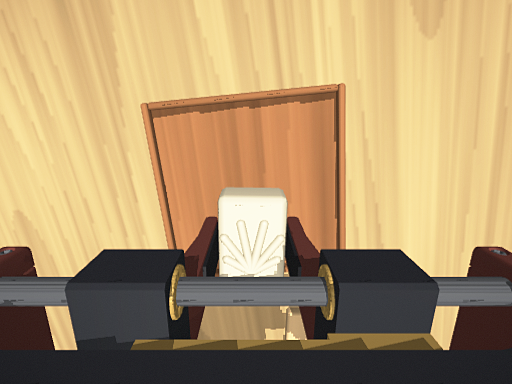

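```bash
c(){ python3 chk.py; }
python3 -m jog '[[0.3,0,1,-18,0,0,0],[0.3,0,2,-40,0,0,0],[0.3,0,2,-58,0,0,0],[0.3,0,2,-69,0,0,0],[0.3,0,2,-72,0,0,0]]'; python3 -m jog '[[0.3,0,0,-1,0,0,0],[0.3,0,0,-2,0,0,0]]' >/dev/null && c && python3 -m jog '[[0.3,0,0,-0.5,0,0,0],[0.3,0,0,-1,0,0,0]]' >/dev/null && c && python3 -m jog '[[0.3,0,0,-0.5,0,0,0],[0.3,0,0,-1,0,0,0]]' >/dev/null && c
```

```text
t: 21.25
tcp_pos: [0.4877, 0.3298, 0.0976]
tcp_rot: [0.706, -0.053, 0.051, -0.705]
ft_force: [0.1, -0.3, -0.3]
grip_width: 0.0403
21.45 [0.12, -0.47, -0.2] 96.97
21.65 [0.18, -0.46, -0.96] 95.78
21.85 [-0.94, 0.47, -1.48] 94.39
```

```bash
sed -i 's/>7.5/>2.2/' chk.py; c(){ python3 chk.py; }
python3 -m jog '[[0.3,0,0,-0.4,0,0,0],[0.3,0,0,-0.8,0,0,0]]' >/dev/null && c && python3 -m jog '[[0.3,0,0,-0.4,0,0,0],[0.3,0,0,-0.8,0,0,0]]' >/dev/null && c && python3 -m jog '[[0.3,0,0,-0.4,0,0,0],[0.3,0,0,-0.8,0,0,0]]' >/dev/null && c && python3 -m jog '[[0.3,0,0,-0.3,0,0,0],[0.3,0,0,-0.6,0,0,0]]' >/dev/null && c && python3 -m jog '[[0.3,0,0,-0.3,0,0,0],[0.3,0,0,-0.6,0,0,0]]' >/dev/null && c && python3 -m jog '[[0.3,0,0,-0.3,0,0,0],[0.3,0,0,-0.6,0,0,0]]' >/dev/null && c && python3 -m jog '[[0.3,0,0,-0.3,0,0,0],[0.3,0,0,-0.6,0,0,0]]' >/dev/null && c && python3 -m jog '[[0.3,0,0,-0.3,0,0,0],[0.3,0,0,-0.6,0,0,0]]' >/dev/null && c
```

```text
22.05 [-0.89, 0.66, -0.11] 93.34
22.25 [0.15, 0.54, -0.77] 92.55
22.45 [-1.88, -0.53, 4.05] 91.96
```

```bash
python3 -m jog '[[0.3,0,0,-0.2,0,0,0],[0.3,0,0,-0.4,0,0,0],[0.3,0,0,-0.4,0,0,0]]' 4; python3 -m jog '[[0.3,0,0,-0.2,0,0,0],[0.3,0,0,-0.2,0,0,0]]' 3;  python3 -m jog '[[0.46,0,0,0,0,0,0],[0.5,0,0,0,0,0,0],[0.55,0,0,0,0,0,0],[0.6,0,0,0,0,0,0],[0.68,0,0,0,0,0,0]]'; python3 -m jog '[[0.68,0,0,0,0,0,0],[0.68,0,0,3,0,0,0],[0.68,0,0,12,0,0,0],[0.68,0,0,30,0,0,0],[0.68,0,0,55,0,0,0]]'; python3 -m jog '[[0.68,0,10,45,0,0,0],[0.68,0,35,90,0,0,0],[0.68,0,70,120,0,0,0],[0.68,0,110,140,0,0,0],[0.68,0,110,140,0,0,0]]'
python3 - <<'E'
from h import *
save('scene','s9');save('top','t9');C=cal('wrist');save('wrist','w9')
a=cv2.imread('pics/s9.png'); cv2.imwrite('pics/s9z.png',cv2.resize(a[110:230,240:440],None,fx=3.8,fy=3.8,interpolation=cv2.INTER_CUBIC))
s=robot.read_state();print(s['t'],s['tcp_pos'],s['ft_force'])
E
```

```text
t: 22.75
tcp_pos: [0.4877, 0.3306, 0.0918]
tcp_rot: [0.705, -0.052, 0.051, -0.705]
ft_force: [-0.9, -1.1, 5.6]
grip_width: 0.04
t: 22.95
tcp_pos: [0.4877, 0.3306, 0.0914]
tcp_rot: [-0.705, 0.052, -0.051, 0.705]
ft_force: [-1.5, -0.3, 3.9]
grip_width: 0.04
t: 23.45
tcp_pos: [0.4877, 0.3305, 0.091]
tcp_rot: [0.705, -0.052, 0.051, -0.705]
ft_force: [0.1, -0.2, -0.1]
grip_width: 0.0572
t: 23.95
tcp_pos: [0.4872, 0.3302, 0.1464]
tcp_rot: [0.706, -0.053, 0.05, -0.705]
ft_force: [0.4, 0.2, -0.5]
grip_width: 0.0594
t: 24.45
tcp_pos: [0.4887, 0.4455, 0.2913]
tcp_rot: [-0.703, 0.049, -0.052, 0.708]
ft_force: [1.0, 0.4, 0.8]
grip_width: 0.0596
24.6 [0.4870567  0.43979213 0.2857729 ] [-0.16946686 -0.99971481 -1.22736176]
```

View pics/s9z.png

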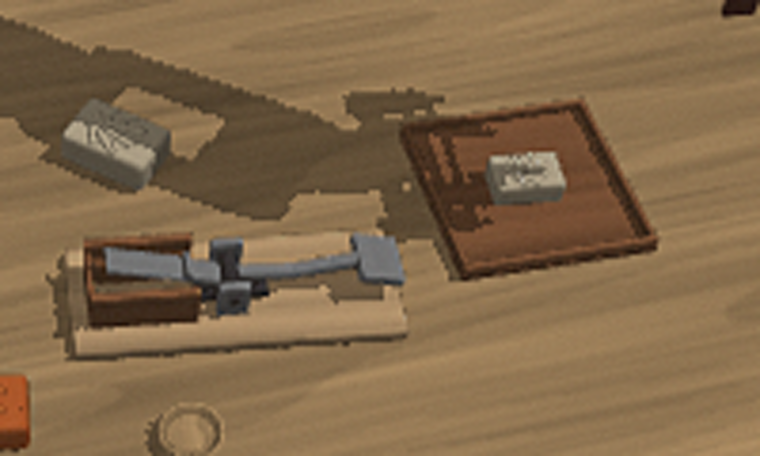

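View pics/t9.png

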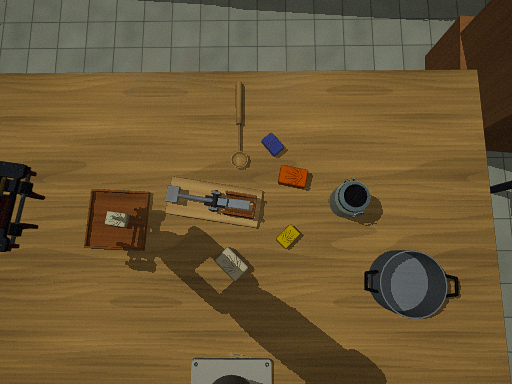

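View pics/w9.png

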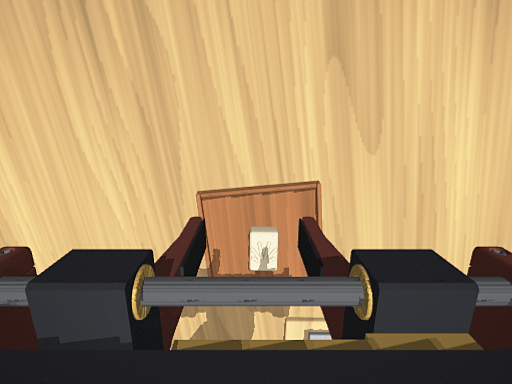

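The bar lies flat, shell up, in the middle of the tray: top view (117,219), with the tray centred at (119,220). The lever is still at its stop, and the jar, pot, spoon and look-alikes haven't moved. The robot is clear, so I'm handing in.

```bash
python3 -m jog '[[0.68,0,0,0,0,0,0],[0.68,0,0,0,0,0,0],[0.68,0,0,0,0,0,0]]' | head -1
python3 - <<'E'
from h import *
print(plane('top',(116.5,219.5),.03)); print(robot.sign_off())
E
```

```text
t: 24.9
[0.48586726 0.32691844 0.03      ]
the job is handed in; nothing more can be done
None
```

The cream soap bar is lying flat and shell side up in the wooden tray. The job was handed in at about 25 s, with the robot touching nothing.

- **Pressing the lever:** I felt the stop when the force jumped while the pad stopped moving, at a lever angle of about 0.27 rad. I then held about 10 N (readings 9.5 to 10.9 N) for 1.4 s. The highest vertical force I read on the pad was about 11 N. These are readings between steps, not a continuous record.
- **Lifting and placing:** I gripped the bar across its width with 6 to 10 N and lifted it about 100 mm. I lowered it until it touched the tray floor, pressed it down with about 5 N and let go.
- **Last checks:** The bar's centre measures about (0.486, 0.327), a few mm from the tray centre at (0.488, 0.329). The lever is still at its stop. In the last pictures the jar, pot, spoon and look-alike bars are where they started.
- **Disagreement:** At touchdown the bar's underside was about 2 mm further below the fingertips than I had worked out, which is within the measuring error. No check failed.

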